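# Advance the end stop four clicks and lock it

### The arm

A 6-joint arm with a two-finger parallel gripper is mounted at the origin on a cart in front of the work surface, level with it; the furniture and walls round the work are solid. World frame = base frame: x ahead of the robot, y to its left, z up, the work surface at z = 0. Lengths are in m, angles in rad, forces in N, time in s.
With the tool pointing down it reaches from about 0.35 to 0.775 m from the base axis. Payload 5.5 kg.
Tool frame: the origin (TCP) lies midway between the tips of the shut fingers; the grasp point (between the pads) lies 19 mm behind it (pinch_z is the distance from the TCP to the grasp point, in m); z points along the fingers, x is the direction in which the jaws open and shut, and the axes are right-handed (so a half turn about z gives the same grasp; the last joint's range is limited). The gripper opens to 85 mm and grips with 20 to 120 N. Pads are 22 mm wide; open, the fingers measure 114 mm over their backs; the gripper's body (76 mm by 85 mm) begins 54 mm behind the grasp point. The pads swing forward as they close: fully open they stand 13 mm farther back than shut.
Start: joints at [-1.261, 0.313, 0.046, 1.304, 0, 1.431], TCP at [0.25, -0.518, 0.231] pointing down, gripper open.
Joint ranges: [-2.76, 2.76], [-0.86, 1.69], [-1.03, 1.26], [-2.2, 2.34], [-1.47, 1.5], [-3.14, 3.14]. Speed limits (rad/s): [2.57, 2.57, 3.14, 3.14, 3.14, 3.14].

### API

Orientations are given as a unit quaternion [w, x, y, z].
In Python, from workcell import get_state, read_camera, camera_info, hand_in, trace, pinch_z gives the robot as it stands. The module is installed in compiled form; this text tells all that it offers.
- The arm moves only by the tool arm_command, never from a script. Its argument "steps" is text: rows parted by semicolons, each of 4 numbers parted by spaces: the shift along the world's x, y, z in mm, then the turn about the world's z in rad. In form: tx ty tz spin; .... A call has 1 to 20 rows; each row is the pose to reach, as a shift and turn from the pose measured when the call began; what a row does not reach only later rows make up. A row lasts 1/8 s, in which the tool goes at most 62.5 mm and 10.7 degrees, less where a joint would pass 70% of its speed; a pose out of reach is approached as far as the arm can. A call with a gripper value outside its range is refused whole. "fingers" is the gripper command: -1 is shut, 1 is fully open, values between are in proportion, set as the call begins (left out, the last holds). The fingers move at their own pace and stop on an object; "newtons" is the grip in N (left out, the last holds). Time passes only in rows, so rows that repeat a pose let the fingers close. It gives the time, the measured TCP pose, the force and the opening at its end, in the units of the state.
- get_state(): the state, without advancing time (a new reading comes with each control period).
- read_camera(name): name is "scene" or "top"; returns the picture (400x640x3 uint8, red, green, blue); there is no depth.
- camera_info(name): a dict with "mtx" (3x3 intrinsics, pixels), "R" (3x3) and "t" (3): a world point X has camera coordinates R X + t. Camera axes: x right, y down, z forward; pixel columns grow to the right and rows downward; lengths in m; the calibration is good to about 2 mm. A picture is of the moment at which its call begins. camera_info takes no time and is no camera call.
- hand_in(): hands the job in, once; it reports no verdict.
Trained networks look in the newest picture that a camera, given by its name, has taken for a name from the list of things; names that differ only in an ending like _2 or _b are one class to them, and where a whole thing is asked for, a point or a joint stands for the part that bears it (a point fixed in the world has none). Each returns a list of dicts, best first, with "score" (0 to 1); they miss things now and then, are a little off and sometimes report something else, mostly with a low value. They report only what shows in the picture. A call takes as long as a camera call.
- trace(camera, name): "mask" (400x640 bool, what is visible of it) and "box" ([left, top, width, height] in pixels, round what is visible of it).
The state is a dict: "clock": time; "joint_pos": joint angles; "qvel": joint speeds; "tau": joint torques, N m; "tcp_pos": TCP position; "orientation": TCP orientation; "wrist_force": force on the tool from outside, world axes, zero at the start; "ft_torque": the same for the moment, N m; "finger_gap": finger opening in m.
Only numpy, scipy, OpenCV 4.12 (cv2) and the standard library are available. Lean on these libraries where they do the work, as an engineer would, in place of code of your own. Each camera call takes 0.05 s, during which the arm holds its last target.

### The job

Advance the end stop by exactly four clicks: with a fingertip, gently push the finger post on its dial round clockwise (seen from above), counting the clicks, without gripping the post and without going past the fourth click. Once the dial rests in its fourth stop, press the lock pin beside it all the way down with a fingertip. Leave the things lying around where they are.

Things in the scene. Friction and masses are not known exactly. Their poses are not given: they have to be found in the camera images.
- dial_seat: round dark steel indexing ring, 117 mm across, 6 mm high, fixed on top of the stop block (its underside, where the origin lies, is 25 mm above the table). It carries the dial and has 12 light tick marks, one every 30 degrees; the long wide tick marks where the finger post stands at the start, along the ring's own +x. z up. It stands turned differently each time.
- dial_center (a point): point on the dial's upright axis, level with the dial's upper face (49 mm above the table). The dial is a plain steel disc 94 mm across with a knurled rim; a hub screw 18 mm across stands 4 mm above the face at its centre.
- post_top (a point): centre of the top of the finger post: a black upright round pin, 13 mm in diameter, standing 30 mm above the dial's face (its foot is 18 mm across and 3 mm high), 36 mm from the dial's axis. Its top is 79 mm above the table. Push it square to the line from axis to post: an oblique push wedges and the force climbs.
- click_dial (a joint): angle of the dial, rad: 0 at the start, grows clockwise seen from above. Click stops every 30 degrees (0.5236 rad), so the fourth is at 2.094. Turning needs up to about 4 to 5 N on the post, most at a quarter of the way from one stop to the next; past half-way the dial snaps on by itself into the next stop (the post runs ahead of the finger by up to 9 mm, and the force falls away). Let go between stops, it goes to the nearer one.
- stop_block: grey cast block of the end stop, fixed to the table, 120 mm (its x) by 250 mm (its y) by 25 mm high; its underside spans y -135 to +115 mm about the origin. In its frame the dial's axis is at x 0, y -40 mm and the lock pin at x 0, y +65 mm, so 105 mm apart. Four bolt heads, 5 mm high, in the corners. A spindle with a rubber foot sticks out of the +x side and advances 1 mm a click.
- pin_top (a point): centre of the flat top of the lock pin's cap: a dark steel round cap 24 mm across and 7 mm thick on a stem above a 28 mm sleeve, on the same block as the dial. Its top is 60 mm above the table when up, 50 mm when down. It is the only part on the block besides the dial that moves under the finger.
- lock_pin (a joint): how far the pin is pressed, m: 0 up, 0.010 fully down. Needs about 3 to 4 N straight down and stays where it is left.
- block_a: loose offcut of wood, 35x60x24 mm, bystander. Origin under its centre.
- block_b: loose offcut of wood, 45x50x28 mm, bystander. Origin under its centre.
- cap: loose moulded cap, 50 mm across, 37 mm high, a bystander (not a control). Origin under its centre.
- spanner: loose combination spanner, 32x135x9 mm, bystander. Origin under its centre.
- strip_oak: loose oak strip, 34x270x16 mm, bystander. Origin under its centre.
- push_pad_1: loose push pad with upright handle, 132x90x105 mm, bystander. Origin under its centre.

How it is judged:
By the outcome, as a careful person would: the job done as asked, in the order asked, and still so for the second after the job is handed in, with the robot touching nothing.
It also fails if it takes over 58 s, if anything falls off the work surface, if the arm or the gripper's body presses on something with over 40 N, if the wrist force passes 120 N, or if a joint passes its speed limit or range.

## Working session

There is one attempt and no reset: what is moved stays moved. The work goes in short steps, Python scripts to look and compute and a tool call to move; the robot and the scene stay as the last step left them, time stands still between calls to the robot, and variables do not carry over. Pictures are saved under pics/ and viewed, and the job is handed in when it is done.

Besides the shell and the picture viewer there is one more tool, called after "Emit:" as name(argument=value, ...), one argument or row to a line, values as JSON. arm_command: Moves the arm, as the interface text tells. Its arguments: {"type":"object","properties":{"steps":{"type":"string"},"fingers":{"type":"number"},"newtons":{"type":"number"}},"required":["steps"]}

```bash
mkdir -p pics
python3 - <<'E'
from workcell import *
import cv2
for c in("scene","top"):
    im=read_camera(c); cv2.imwrite(f"pics/{c}0.png",im[:,:,::-1])
    i=camera_info(c); print(c,i["mtx"].tolist(),i["R"].tolist(),i["t"].tolist())
s=get_state(); print(s, pinch_z)
E
```

```text
scene [[377.97739128029514, 0.0, 324.7066952372709], [0.0, 377.97739128029514, 195.8580623676288], [0.0, 0.0, 1.0]] [[-0.9087649078933497, -0.4167742096218717, -0.021109248581032285], [-0.2507367022410543, 0.5857610885789489, -0.770723720444678], [0.33358274585306824, -0.6951138074451327, -0.6368197126096665]] [0.5068824819674848, 0.20175886191714268, 1.1980966160818822]
top [[442.74124574559755, 0.0, 315.99111675865043], [0.0, 442.74124574559755, 202.71212978111515], [0.0, 0.0, 1.0]] [[0.005737975530245371, -0.9999800960270671, 0.002623582762555688], [-0.9945542249297907, -0.0059798272467262974, -0.10404871618815263], [0.10406233377700945, -0.0020122663335116592, -0.9945687414518342]] [0.0041546514533596065, 0.5714030994620992, 1.157210233585252]
{'clock': 0.1, 'joint_pos': array([-1.26057297e+00,  3.13950516e-01,  4.51474997e-02,  1.30363750e+00,
        5.19087530e-06,  1.43121630e+00]), 'qvel': array([ 0.000697  , -0.00126879,  0.00188586, -0.0008323 ,  0.00028767,
       -0.00079716]), 'tau': array([ 1.58951771e-03, -4.81725419e+01,  2.99243367e+01,  1.27291074e-02,
       -1.90056094e-04, -8.93025387e-08]), 'tcp_pos': array([ 0.2498695 , -0.51737751,  0.23050617]), 'orientation': array([-5.31639880e-04,  8.46990999e-01, -5.31606594e-01, -6.27058666e-04]), 'wrist_force': array([-0.74278078,  0.36973425, -0.22951961]), 'ft_torque': array([-0.00538057, -0.00980887,  0.02567155]), 'finger_gap': 0.0853042162858721} 0.0187
```

View pics/scene0.png

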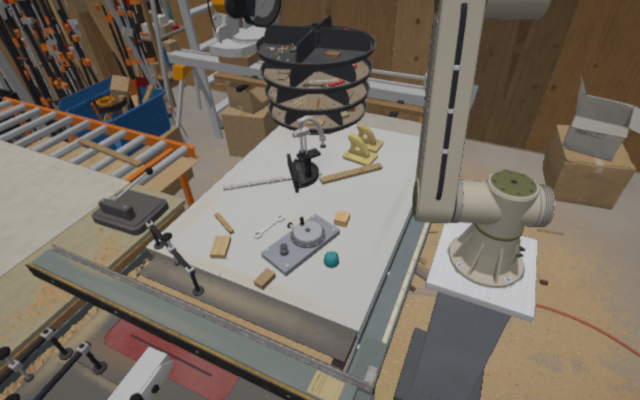

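View pics/top0.png

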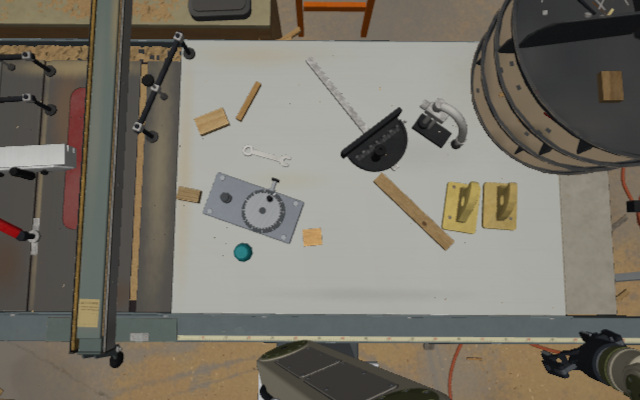

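The top picture shows the stop block at about (253,208), its dial near (264,210), the pin near (226,198) and the post by the dial. I'll zoom in.

```bash
cat > h.py <<'E'
import numpy as np, cv2
from workcell import *
def ray(c,u,v):
    i=camera_info(c); R=np.array(i["R"]);t=np.array(i["t"]);K=np.array(i["mtx"])
    return -R.T@t, R.T@np.linalg.inv(K)@np.array([u,v,1.])
def at(c,u,v,z):
    o,d=ray(c,u,v); return o+d*(z-o[2])/d[2]
def proj(c,X):
    i=camera_info(c); p=np.array(i["mtx"])@(np.array(i["R"])@np.asarray(X,float)+np.array(i["t"])); return p[:2]/p[2]
E
python3 - <<'E'
from h import *
a=cv2.imread("pics/top0.png")[160:280,190:330]; b=cv2.imread("pics/scene0.png")[200:290,240:360]
cv2.imwrite("pics/topz.png",cv2.resize(a,None,fx=5,fy=5,interpolation=cv2.INTER_CUBIC))
cv2.imwrite("pics/scz.png",cv2.resize(b,None,fx=6,fy=6,interpolation=cv2.INTER_CUBIC))
for c in("top","scene"):
  read_camera(c)
  for n in("dial_seat","dial_center","post_top","pin_top","stop_block"):
    r=trace(c,n)
    for q in r[:2]:
        ys,xs=np.nonzero(q["mask"]); print(c,n,round(q["score"],2),q["box"],xs.mean().round(1),ys.mean().round(1),len(xs))
E
```

```text
top dial_seat 0.93 [242.0, 189.3, 41.2, 44.4] 262.1 210.7 1535
top dial_center 0.9 [241.2, 184.8, 45.3, 48.4] 262.6 210.7 1458
top post_top 0.85 [242.1, 192.5, 36.0, 35.9] 261.9 210.2 1028
top pin_top 0.58 [218.6, 192.7, 9.3, 8.5] 223.9 196.3 63
top stop_block 0.79 [202.7, 174.5, 101.4, 71.7] 247.9 204.4 2666
top stop_block 0.4 [302.5, 227.8, 20.9, 18.3] 311.8 236.4 357
scene dial_seat 0.72 [288.9, 214.6, 37.3, 35.0] 307.3 233.8 761
scene dial_center 0.65 [289.4, 218.6, 37.4, 27.5] 307.0 233.8 732
scene dial_center 0.29 [255.6, 267.0, 18.8, 21.0] 264.1 278.4 292
scene post_top 0.63 [292.6, 212.6, 25.7, 27.4] 306.8 231.2 546
scene pin_top 0.54 [283.7, 244.5, 4.2, 4.1] 283.4 246.0 17
scene pin_top 0.35 [254.2, 214.6, 31.7, 25.7] 267.2 226.6 182
scene stop_block 0.73 [261.1, 212.8, 77.9, 59.7] 295.3 248.5 1466
```

View pics/topz.png

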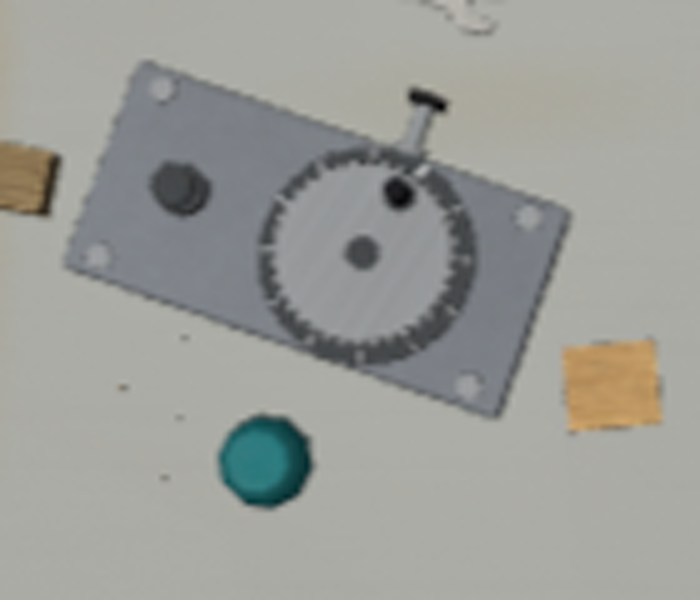

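View pics/scz.png

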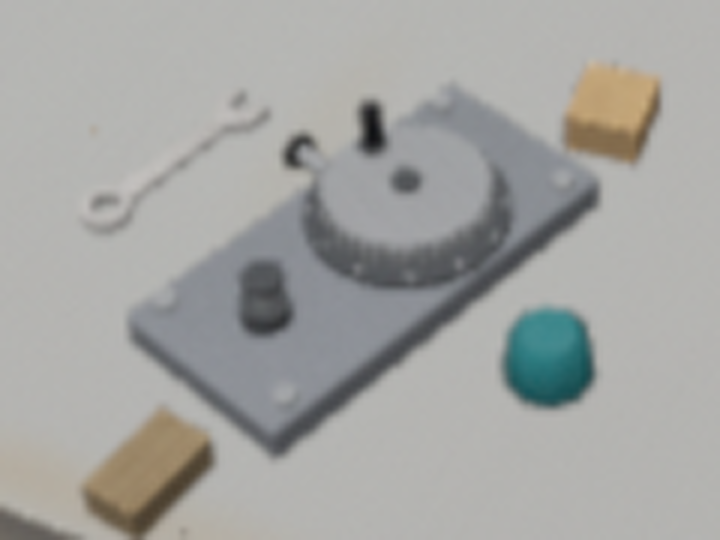

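Run:
```python
from h import *
f=lambda U,V:((U+.5)/5-.5+190,(V+.5)/5-.5+160)
g=lambda U,V:((U+.5)/6-.5+240,(V+.5)/6-.5+200)
mm=lambda X:(1000*X[:2]).round(1)
for U,V in((142,62),(571,212),(497,414),(66,266)): print("corner",mm(at("top",*f(U,V),.025)))
for U,V in((162,89),(528,217),(467,385),(96,256)): print("bolt",mm(at("top",*f(U,V),.030)))
print("hub",mm(at("top",*f(361,253),.053)),mm(at("scene",*g(406,180),.053)))
print("post",mm(at("top",*f(399,191),.079)),mm(at("scene",*g(370,107),.079)))
print("pin",mm(at("top",*f(175,186),.060)),mm(at("scene",*g(264,268),.060)))
for c in("top","scene"):
  for z in(0,.05): print(c, [ (1000*(at(c,320+dx,210+dy,z)-at(c,320,210,z)))[:2].round(1) for dx,dy in((1,0),(0,1))])
```

```text
corner [654.  273.5]
corner [573.6  40.3]
corner [465.   78.9]
corner [542.8 311.1]
bolt [638.4 261.2]
bolt [570.2  63.2]
bolt [480.2  94.7]
bolt [547.9 294. ]
hub [548.3 149.6] [550.7 150.5]
post [578.2 127.5] [581.6 130.3]
pin [582.3 246.6] [586.2 244.5]
top [array([ 0. , -2.7]), array([-2.8, -0. ])]
top [array([ 0. , -2.6]), array([-2.6, -0. ])]
scene [array([-3.4, -1.5]), array([-2.4,  5. ])]
scene [array([-3.2, -1.4]), array([-2.2,  4.7])]
```

Estimates so far, with both cameras agreeing to about 3 mm:

| Item | Value |
|---|---|
| Dial axis | (549, 149) mm |
| Post angle | about -35° |
| Pin | (583.5, 247.5) mm |

I'll move to a spot above and behind the post, with the fingers shut.

Emit:
arm_command(
  steps="25 48 0 0.18; 50 96 0 0.36; 75 144 0 0.54; 100 192 0 0.72; 125 240 0 0.9; 150 288 0 1.08; 175 336 0 1.26; 200 384 0 1.44; 225 432 0 1.62; 250 480 0 1.8; 275 528 0 1.98; 300 576 0 2.16; 325 624 0 2.34; 345 669 0 2.52; 345 669 0 2.52",
  fingers=-1,
  newtons=60,
)

```text
clock: 2.58
tcp_pos: [0.5957, 0.1542, 0.2305]
orientation: [-0.0, 0.764, 0.646, 0.0]
wrist_force: [-0.6, -0.3, -0.5]
finger_gap: -0.0002
```

Emit:
arm_command(
  steps="0 -2 -10 0.18; 0 -2 -30 0.36; 0 -2 -50 0.54; 0 -2 -70 0.72; 0 -2 -90 0.9; 0 -2 -110 1.08; 0 -2 -120 1.127; 0 -2 -120 1.127",
)

```text
clock: 3.58
tcp_pos: [0.5946, 0.151, 0.1098]
orientation: [-0.001, 0.302, 0.953, -0.001]
wrist_force: [-0.7, 0.1, 0.4]
finger_gap: 0.0002
```

```bash
cat > look.py <<'E'
import sys
from h import *
n=sys.argv[1]
a=read_camera("top")[170:260,210:310,::-1]; b=read_camera("scene")[190:280,250:350,::-1]
z=lambda i:cv2.resize(i,(400,360),interpolation=cv2.INTER_CUBIC)
cv2.imwrite(f"pics/{n}.png",np.hstack([z(a),z(b)]))
s=get_state(); print(s["clock"],s["tcp_pos"].round(4),s["wrist_force"].round(1),s["joint_pos"].round(2))
q=s["orientation"]; print("phi",np.degrees(2*np.arctan2(q[2],q[1])).round(1),q.round(3))
E
python3 look.py l1
```

```text
3.675 [0.5957 0.1515 0.1111] [-0.3  0.6  0.2] [ 0.12  0.45 -0.06  1.07  0.   -0.84]
phi 144.9 [-0.     0.302  0.953 -0.   ]
```

View pics/l1.png

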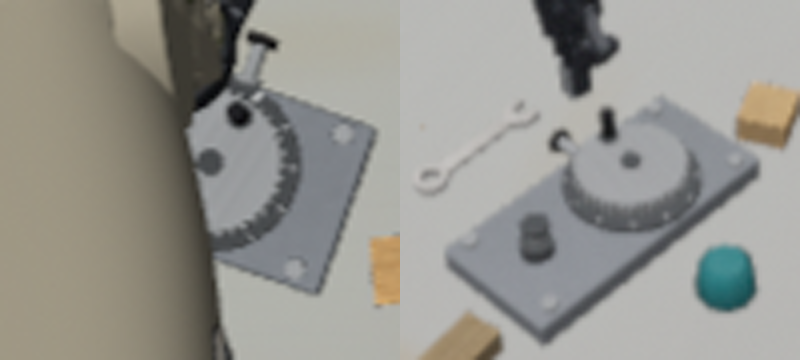

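The scene view shows the shut fingertip at crop (575,93), behind the post at (608,120), with clear space below it. I'll descend, approach the post, then push.

```bash
cat > plan.py <<'E'
import sys
from h import *
D=np.array([549.3,149.3]); T0=-35.
def pose(a,off=17.5,r=36.):
    t=np.radians(T0-a); return D+r*np.array([np.cos(t),np.sin(t)])+off*np.array([-np.sin(t),np.cos(t)]), T0-a+180
def rows(seq,z=61.):
    s=get_state(); p=s["tcp_pos"]*1000; q=s["orientation"]; phi=np.degrees(2*np.arctan2(q[2],q[1]))
    out=[]
    for x in seq:
        P,f=pose(*x); d=(f-phi+180)%360-180
        out.append(f"{P[0]-p[0]:.1f} {P[1]-p[1]:.1f} {z-p[2]:.1f} {np.radians(d):.3f}")
    print("; ".join(out))
E
python3 -c "
from plan import *
rows([(0,28),(0,26),(0,24),(0,22),(0,20),(0,18)])"
```

```text
-0.9 0.1 -50.1 0.002; -2.0 -1.5 -50.1 0.002; -3.2 -3.1 -50.1 0.002; -4.3 -4.8 -50.1 0.002; -5.5 -6.4 -50.1 0.002; -6.6 -8.1 -50.1 0.002
```

Emit:
arm_command(
  steps="-1 0 -15 0; -1 0 -30 0; -1 0 -43 0; -1 0 -50 0; -1 0 -50 0; -2 -1.5 -50 0; -3.2 -3.1 -50 0; -4.3 -4.8 -50 0; -5.5 -6.4 -50 0; -5.5 -6.4 -50 0",
)

```text
clock: 4.92
tcp_pos: [0.5906, 0.1451, 0.0614]
orientation: [0.0, 0.302, 0.953, 0.0]
wrist_force: [1.6, 0.2, 0.3]
finger_gap: -0.0001
```

```bash
python3 look.py l2; python3 -c "
from plan import *
rows([(a,) for a in (0,2,4,6,8,10,12,14)])"
```

```text
5.025 [0.5906 0.1451 0.0614] [1.  1.  0.3] [ 0.11  0.47 -0.14  0.95  0.   -0.85]
phi 144.9 [0.    0.302 0.953 0.   ]
-1.8 -2.1 -0.4 0.002; -2.0 -3.5 -0.4 -0.033; -2.3 -4.9 -0.4 -0.067; -2.6 -6.2 -0.4 -0.102; -3.0 -7.6 -0.4 -0.137; -3.5 -8.9 -0.4 -0.172; -3.9 -10.2 -0.4 -0.207; -4.5 -11.5 -0.4 -0.242
```

View pics/l2.png

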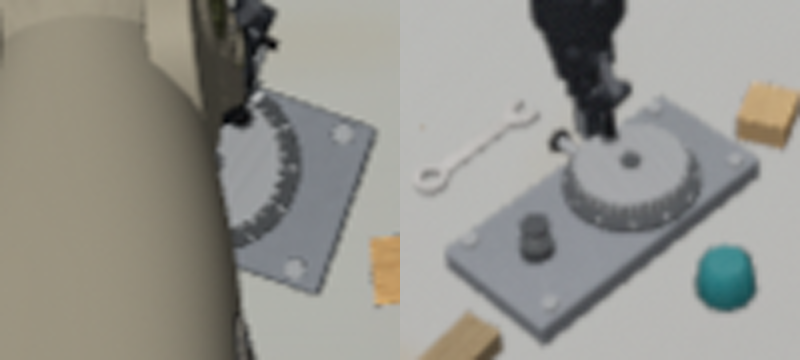

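The finger now sits right behind the post, and the 1.5 N reading suggests first contact. I'll push gently.

Emit:
arm_command(
  steps="-1 -1.2 -0.4 0; -1.8 -2.1 -0.4 0; -2 -3.5 -0.4 -0.033; -2.3 -4.9 -0.4 -0.067; -2.3 -4.9 -0.4 -0.067",
)

```text
clock: 5.65
tcp_pos: [0.5888, 0.1402, 0.0613]
orientation: [0.001, 0.334, 0.943, 0.0]
wrist_force: [3.2, 2.1, 2.2]
finger_gap: 0.0001
```

```bash
python3 look.py l3; python3 -c "
from plan import *
rows([(a,) for a in range(4,19,2)])"
```

```text
5.75 [0.5888 0.1402 0.0613] [4.6 2.4 1.6] [ 0.1   0.47 -0.15  0.95 -0.   -0.79]
phi 141.0 [0.001 0.334 0.943 0.   ]
-0.5 0.1 -0.3 -0.000; -0.8 -1.3 -0.3 -0.035; -1.2 -2.6 -0.3 -0.070; -1.6 -4.0 -0.3 -0.105; -2.1 -5.3 -0.3 -0.140; -2.7 -6.6 -0.3 -0.175; -3.2 -7.8 -0.3 -0.210; -3.8 -9.1 -0.3 -0.245
```

View pics/l3.png

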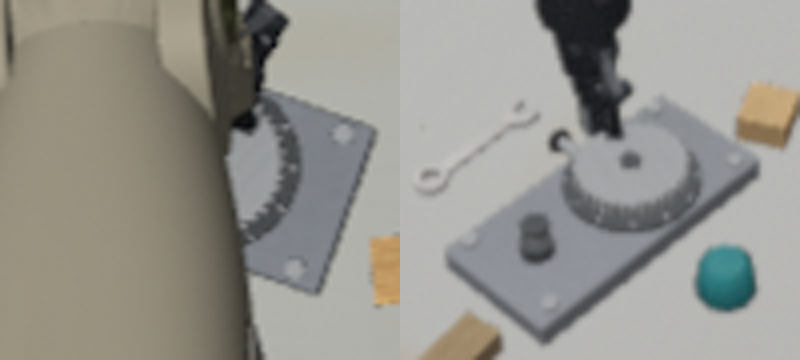

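Emit:
arm_command(
  steps="-0.8 -1.3 -0.3 -0.035; -1.2 -2.6 -0.3 -0.07; -1.6 -4 -0.3 -0.105; -2.1 -5.3 -0.3 -0.14",
)

```text
clock: 6.25
tcp_pos: [0.585, 0.1344, 0.06]
orientation: [-0.001, 0.4, 0.917, -0.001]
wrist_force: [1.0, 0.2, -0.0]
finger_gap: -0.0001
```

```bash
python3 look.py l4; python3 -c "
from plan import *
rows([(a,) for a in range(12,23,2)])"
```

```text
6.35 [0.5856 0.1344 0.0604] [-0.  -0.   1.4] [ 0.09  0.46 -0.17  0.94 -0.   -0.66]
phi 132.9 [-0.     0.399  0.917 -0.   ]
1.0 0.5 0.6 0.001; 0.5 -0.8 0.6 -0.034; -0.1 -2.1 0.6 -0.069; -0.7 -3.4 0.6 -0.103; -1.4 -4.6 0.6 -0.138; -2.1 -5.8 0.6 -0.173
```

View pics/l4.png

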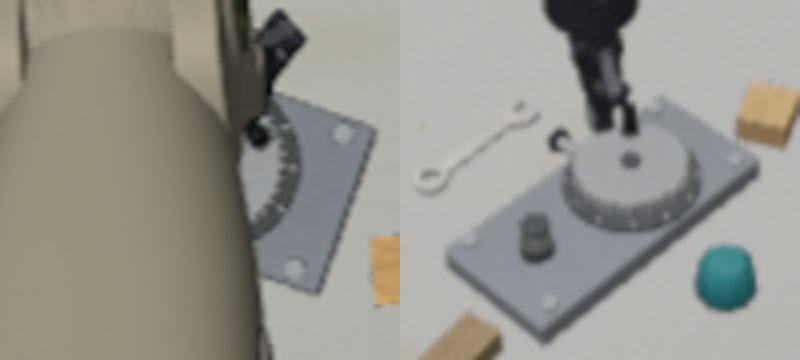

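The post has run ahead of the finger and the force dropped to zero: click 1. I'll measure the post angle.

```bash
cat > pa.py <<'E'
import sys
from h import *
D=np.array([549.3,149.3])
U,V,U2,V2=map(float,sys.argv[1:])   # crop px: top pane; scene pane (x without 400)
for c,(u,v) in(("top",((U+.5)/4-.5+210,(V+.5)/4-.5+170)),("scene",((U2+.5)/4-.5+250,(V2+.5)/4-.5+190))):
    d=1000*at(c,u,v,.079)[:2]-D; print(c,d.round(1),np.hypot(*d).round(1),"alpha",(-35-np.degrees(np.arctan2(d[1],d[0]))).round(1))
E
python3 pa.py 257 131 226 103
python3 -c "
from plan import *
rows([(a,) for a in range(30,51,2)])"
```

```text
top [ 17.1 -33.5] 37.6 alpha 27.9
scene [ 22.  -34.3] 40.8 alpha 22.4
-5.3 -10.4 0.6 -0.313; -6.2 -11.4 0.6 -0.348; -7.1 -12.5 0.6 -0.383; -8.1 -13.5 0.6 -0.418; -9.1 -14.5 0.6 -0.453; -10.1 -15.4 0.6 -0.487; -11.2 -16.3 0.6 -0.522; -12.3 -17.1 0.6 -0.557; -13.4 -18.0 0.6 -0.592; -14.6 -18.7 0.6 -0.627; -15.8 -19.5 0.6 -0.662
```

```bash
python3 -c "
from plan import *
rows([(a,) for a in (15,18,21,24,27,30,32,34,36,38,40,42)])"
```

```text
0.2 -1.5 0.6 -0.051; -0.7 -3.4 0.6 -0.103; -1.7 -5.2 0.6 -0.156; -2.8 -7.0 0.6 -0.208; -4.0 -8.7 0.6 -0.261; -5.3 -10.4 0.6 -0.313; -6.2 -11.4 0.6 -0.348; -7.1 -12.5 0.6 -0.383; -8.1 -13.5 0.6 -0.418; -9.1 -14.5 0.6 -0.453; -10.1 -15.4 0.6 -0.487; -11.2 -16.3 0.6 -0.522
```

Emit:
arm_command(
  steps="0.2 -1.5 0.6 -0.051; -0.7 -3.4 0.6 -0.103; -1.7 -5.2 0.6 -0.156; -2.8 -7 0.6 -0.208; -4 -8.7 0.6 -0.261; -5.3 -10.4 0.6 -0.313; -6.2 -11.4 0.6 -0.348; -7.1 -12.5 0.6 -0.383; -8.1 -13.5 0.6 -0.418; -9.1 -14.5 0.6 -0.453; -10.1 -15.4 0.6 -0.487; -11.2 -16.3 0.6 -0.522",
)

```text
clock: 7.85
tcp_pos: [0.5735, 0.1175, 0.0607]
orientation: [-0.001, 0.623, 0.782, -0.001]
wrist_force: [0.3, 0.2, -0.4]
finger_gap: -0.0001
```

```bash
python3 look.py l5; python3 -c "
from plan import *
rows([(a,) for a in range(38,53,2)])"
```

```text
7.95 [0.5737 0.1177 0.0608] [-0.4 -0.1 -0.9] [ 0.07  0.44 -0.2   0.93 -0.   -0.16]
phi 102.9 [-0.     0.623  0.782 -0.001]
2.8 2.3 0.2 0.071; 1.8 1.4 0.2 0.036; 0.7 0.5 0.2 0.001; -0.4 -0.4 0.2 -0.034; -1.5 -1.2 0.2 -0.069; -2.7 -2.0 0.2 -0.104; -3.9 -2.7 0.2 -0.139; -5.1 -3.4 0.2 -0.174
```

View pics/l5.png

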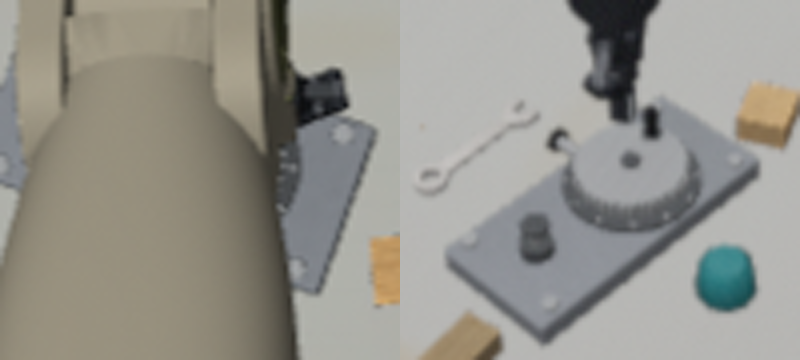

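```bash
python3 -c "
from plan import *
for a in (0,30,45,60,75,90,105,120,150):
    t=np.radians(T0-a); P=np.r_[D+36*np.array([np.cos(t),np.sin(t)]),79]/1000
    u,v=proj('scene',P); print(a,round((u-250+.5)*4+400),round((v-190+.5)*4))
rows([(a,) for a in (45,48,51,54,57,60,62,64,66,68,70,72)])"
```

```text
0 611 111
30 633 107
45 644 108
60 654 110
75 663 115
90 670 121
105 675 128
120 676 136
150 670 152
-1.0 -0.8 0.2 -0.051; -2.7 -2.0 0.2 -0.104; -4.5 -3.1 0.2 -0.156; -6.3 -4.1 0.2 -0.208; -8.2 -5.0 0.2 -0.261; -10.1 -5.8 0.2 -0.313; -11.5 -6.3 0.2 -0.348; -12.8 -6.7 0.2 -0.383; -14.1 -7.1 0.2 -0.418; -15.5 -7.4 0.2 -0.453; -16.9 -7.7 0.2 -0.488; -18.2 -7.9 0.2 -0.523
```

The post top is near (650,108) and the 60° prediction is (654,110). With the usual 3 px offset, click 2 is confirmed. Now the third.

Emit:
arm_command(
  steps="-1 -0.8 0.2 -0.051; -2.7 -2 0.2 -0.104; -4.5 -3.1 0.2 -0.156; -6.3 -4.1 0.2 -0.208; -8.2 -5 0.2 -0.261; -10.1 -5.8 0.2 -0.313; -11.5 -6.3 0.2 -0.348; -12.8 -6.7 0.2 -0.383; -14.1 -7.1 0.2 -0.418; -15.5 -7.4 0.2 -0.453; -16.9 -7.7 0.2 -0.488; -18.2 -7.9 0.2 -0.523",
)

```text
clock: 9.45
tcp_pos: [0.554, 0.1097, 0.0607]
orientation: [-0.001, 0.805, 0.594, -0.002]
wrist_force: [-0.8, 0.3, -0.4]
finger_gap: -0.0001
```

```bash
python3 look.py l6; python3 -c "
from plan import *
rows([(a,) for a in (75,78,81,84,87,90,92,94,96,98,100,102)])"
```

```text
9.55 [0.5543 0.1097 0.0607] [-1.2  0.7  0.7] [ 0.05  0.4  -0.26  0.91  0.    0.35]
phi 72.9 [-0.001  0.804  0.594 -0.002]
-0.9 -0.2 0.3 -0.051; -3.0 -0.4 0.3 -0.103; -5.1 -0.4 0.3 -0.156; -7.2 -0.4 0.3 -0.208; -9.3 -0.2 0.3 -0.260; -11.3 0.1 0.3 -0.313; -12.7 0.3 0.3 -0.348; -14.1 0.6 0.3 -0.383; -15.4 1.0 0.3 -0.418; -16.8 1.4 0.3 -0.452; -18.1 1.8 0.3 -0.487; -19.4 2.3 0.3 -0.522
```

View pics/l6.png

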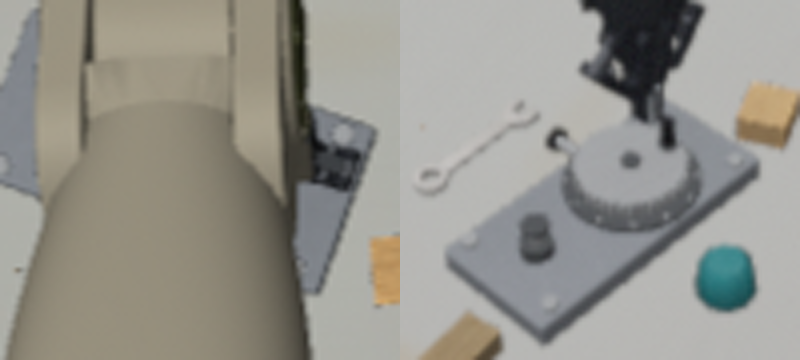

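```bash
python3 -c "
from plan import *
im=read_camera('scene')[190:260,290:350,::-1]
cv2.imwrite('pics/l7.png',cv2.resize(im,None,fx=10,fy=8.5,interpolation=cv2.INTER_CUBIC))
for a in (60,75,90,105,120):
    t=np.radians(T0-a)
    for z in (79,52):
        P=np.r_[D+36*np.array([np.cos(t),np.sin(t)]),z]/1000
        u,v=proj('scene',P); print(a,z,round((u-290+.5)*10),round((v-190+.5)*8.5))
"
```

```text
60 79 236 235
60 52 239 285
75 79 258 244
75 52 261 295
90 79 275 257
90 52 278 308
105 79 286 273
105 52 289 323
120 79 290 289
120 52 292 340
```

View pics/l7.png

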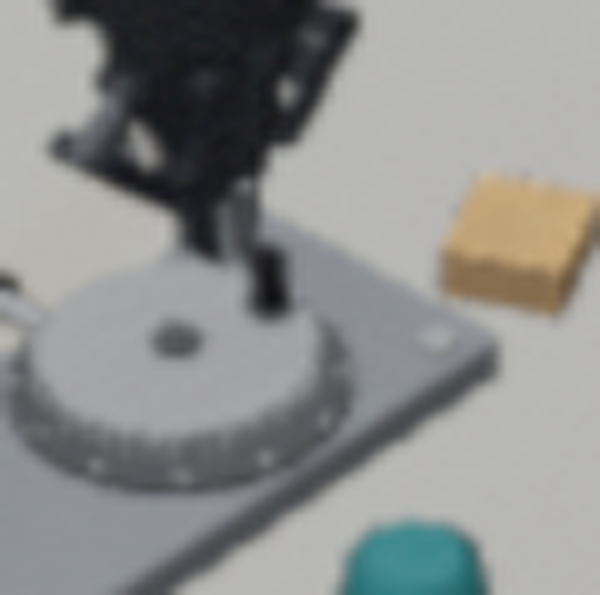

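Post foot at (270,304), against a 90° prediction of (278,308) less the usual offset: click 3. Now the fourth, with the same push and stopping at the same phase.

Emit:
arm_command(
  steps="-0.9 -0.2 0.3 -0.051; -3 -0.4 0.3 -0.103; -5.1 -0.4 0.3 -0.156; -7.2 -0.4 0.3 -0.208; -9.3 -0.2 0.3 -0.26; -11.3 0.1 0.3 -0.313; -12.7 0.3 0.3 -0.348; -14.1 0.6 0.3 -0.383; -15.4 1 0.3 -0.418; -16.8 1.4 0.3 -0.452; -18.1 1.8 0.3 -0.487; -19.4 2.3 0.3 -0.522",
)

```text
clock: 11.1
tcp_pos: [0.5344, 0.1124, 0.061]
orientation: [-0.002, 0.931, 0.366, -0.002]
wrist_force: [-0.4, 0.8, -0.1]
finger_gap: -0.0002
```

```bash
python3 look.py l8; python3 -c "
from plan import *
im=read_camera('scene')[190:260,290:350,::-1]
cv2.imwrite('pics/l9.png',cv2.resize(im,None,fx=10,fy=8.5,interpolation=cv2.INTER_CUBIC))
rows([(a,) for a in (104,106,108)])"
```

```text
11.2 [0.5341 0.1127 0.061 ] [-1.2  0.1 -0.1] [ 0.06  0.37 -0.31  0.89  0.    0.88]
phi 43.0 [-0.002  0.93   0.367 -0.002]
-0.7 -0.1 -0.0 -0.036; -1.9 0.5 -0.0 -0.071; -3.2 1.1 -0.0 -0.106
```

View pics/l9.png

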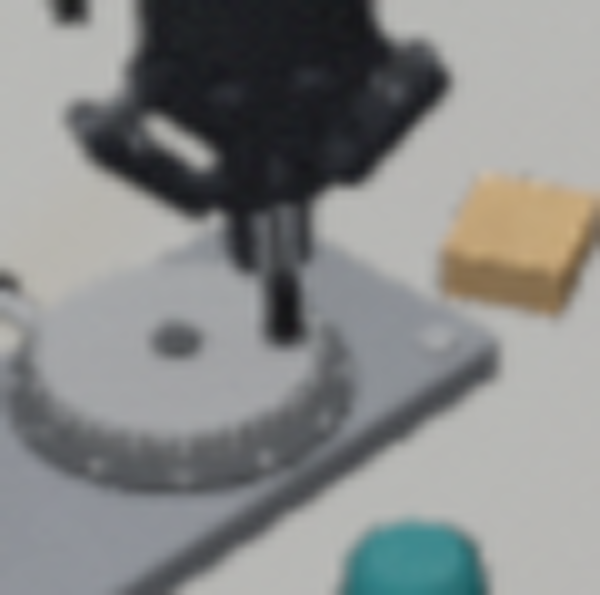

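The foot is at (284,334), matching the 120° prediction, and the force has fallen off: fourth click. I'll back off away from the post, lift, and go over the pin.

Emit:
arm_command(
  steps="3 -3 0 0; 5.5 -6 0 0; 5.5 -6 15 0; 5.5 -6 40 0; 5.5 -6 65 0; 20 40 65 0; 35 90 65 0; 49.5 135 65 0; 49.5 135 65 0; 49.5 135 65 0",
)

```text
clock: 12.5
tcp_pos: [0.5835, 0.2474, 0.1264]
orientation: [-0.002, 0.93, 0.367, -0.002]
wrist_force: [0.8, -0.6, -0.8]
finger_gap: -0.0
```

```bash
python3 look.py l10; python3 -c "
from plan import *
s=get_state()
u,v=proj('scene',[.5835,.2475,.06]);print((u-250+.5)*4+400,(v-190+.5)*4)"
```

```text
12.6 [0.5835 0.2465 0.1264] [ 0.6  0.3 -0.6] [0.27 0.47 0.03 1.13 0.   1.09]
phi 43.0 [-0.002  0.93   0.367 -0.002]
537.42439494013 222.5717635015369
```

View pics/l10.png

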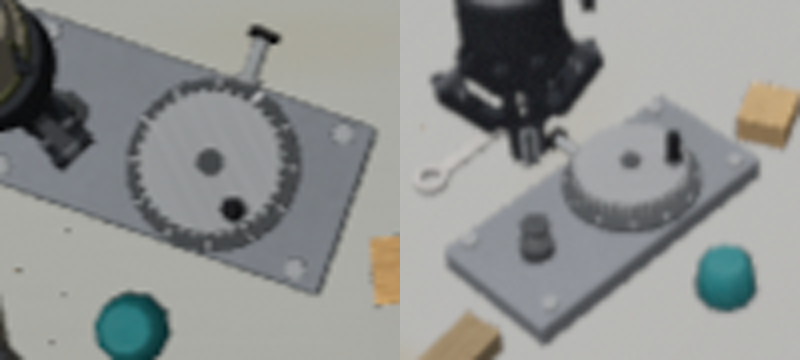

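The top view shows the post at (233,209), past the hub at (209,162) and about 120° round from the long tick. The pin cap is at (536,222), as predicted. Pressing the pin now.

Emit:
arm_command(
  steps="0 0.5 -25 0; 0 0.5 -50 0; 0 0.5 -61 0; 0 0.5 -64 0; 0 0.5 -67 0; 0 0.5 -69 0; 0 0.5 -71 0; 0 0.5 -73 0; 0 0.5 -74 0",
)

```text
clock: 13.72
tcp_pos: [0.5841, 0.247, 0.0527]
orientation: [-0.002, 0.93, 0.367, -0.001]
wrist_force: [1.5, -0.6, 2.1]
finger_gap: -0.0002
```

```bash
python3 look.py l11
```

```text
13.825 [0.584  0.2471 0.0525] [ 1.1 -0.4  2.8] [ 0.27  0.53 -0.08  0.97  0.    1.09]
phi 43.0 [-0.002  0.93   0.367 -0.001]
```

View pics/l11.png

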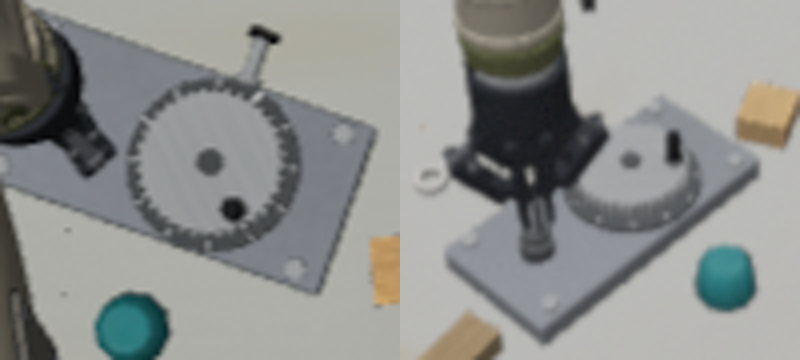

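The finger is on the cap at (537,235) with about 3 N, so it is moving. I'll press on until the force climbs.

Emit:
arm_command(
  steps="0 0 -1 0; 0 0 -2 0; 0 0 -3 0; 0 0 -4 0; 0 0 -4 0",
)

```text
clock: 14.45
tcp_pos: [0.584, 0.2471, 0.05]
orientation: [-0.002, 0.93, 0.367, -0.001]
wrist_force: [-2.2, -2.8, 11.0]
finger_gap: 0.0
```

```bash
python3 -c "
from workcell import *
s=get_state();print(s['tcp_pos'],s['wrist_force'])"
```

```text
[0.58403234 0.24713879 0.04995954] [-2.19528534 -2.77549748 10.96044837]
```

The finger is at z = 50.0 mm and the force has climbed to 11 N, so the pin has bottomed out. One more small press, then straight up and clear.

Emit:
arm_command(
  steps="0 0 -2 0; 0 0 -3 0; 0 0 -3 0; 0 0 5 0; 0 0 30 0; 0 0 75 0; 0 0 125 0; -60 60 150 0; -110 110 150 0; -160 160 150 0; -160 160 150 0; -160 160 150 0",
)

```text
clock: 15.95
tcp_pos: [0.421, 0.4092, 0.1995]
orientation: [-0.002, 0.929, 0.369, -0.002]
wrist_force: [0.1, -0.3, -0.4]
finger_gap: 0.0002
```

```bash
python3 look.py l12; python3 -c "
from h import *
im=read_camera('scene'); cv2.imwrite('pics/l13.png',im[:,:,::-1])
for z in(.06,.05):
    u,v=proj('scene',[.5835,.2475,z]);print((u-250+.5)*4+400,(v-190+.5)*4)"
```

```text
16.05 [0.4234 0.4074 0.1994] [ 1.2 -0.2 -0.4] [0.63 0.35 0.02 1.24 0.   1.45]
phi 43.1 [-0.002  0.93   0.367 -0.001]
537.42439494013 222.5717635015369
538.5681215243349 231.3172995878566
```

View pics/l12.png

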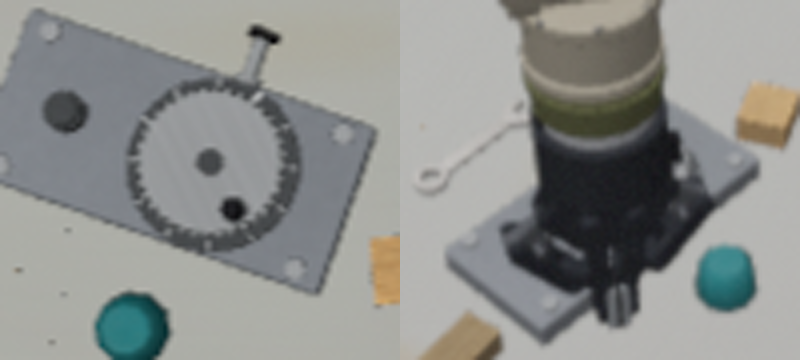

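View pics/l13.png

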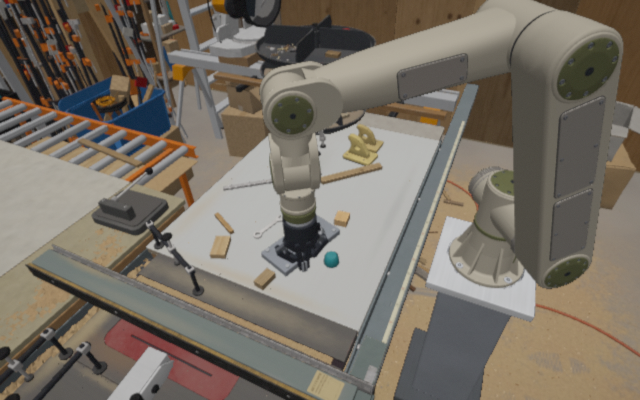

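The top view is clear: the post is unchanged at (233,209) and the other things are where they were. The arm blocks the scene view, so I'll move it away for a check on the pin.

Emit:
arm_command(
  steps="0 0 50 0; 0 -50 90 0; 0 -110 90 0; 0 -170 90 0; 0 -230 90 0; 0 -290 90 0; 0 -350 90 0; 0 -410 90 0; 0 -470 90 0; 0 -530 90 0; 0 -590 90 0; 0 -640 90 0; 0 -640 90 0; 0 -640 90 0",
)

```text
clock: 17.85
tcp_pos: [0.4234, -0.2338, 0.289]
orientation: [-0.002, 0.931, 0.366, -0.002]
wrist_force: [-0.4, 1.1, -0.1]
finger_gap: 0.0001
```

```bash
python3 look.py l14; python3 pa.py 233 208 273 134
```

```text
17.95 [ 0.4238 -0.2325  0.2895] [-0.2  0.6  0.2] [-0.67  0.13 -0.05  1.4  -0.    0.15]
phi 43.0 [-0.002  0.93   0.367 -0.001]
top [-32.4 -18.9] 37.6 alpha 114.7
scene [-30.  -16.2] 34.1 alpha 116.6
```

View pics/l14.png

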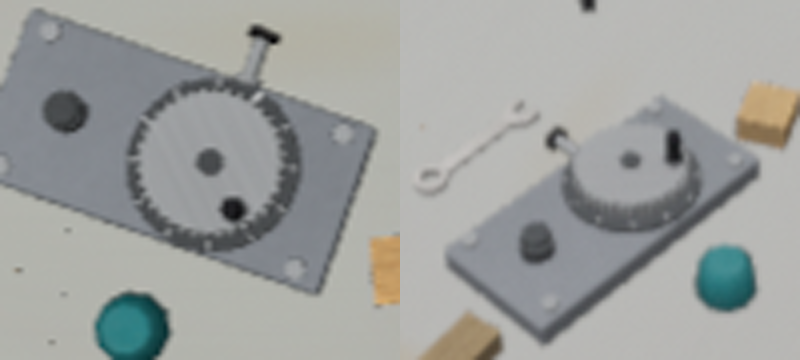

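The pin cap is down, flush on its sleeve. My hand-picked points give a dial angle of 115–117°, so I'll measure it properly with dark-blob centroids in the first and latest pictures.

```bash
python3 - <<'E'
from h import *
from scipy.ndimage import label
new=read_camera("top")[:,:,::-1].copy(); cv2.imwrite("pics/topend.png",new)
old=cv2.imread("pics/top0.png")
w=lambda im,cu,cv,r,b:None
def cent(im,cu,cv,r,bg):
    g=im.mean(2)[cv-r:cv+r+1,cu-r:cu+r+1]; W=np.clip(bg-g,0,None)
    W[W<15]=0; y,x=np.mgrid[-r:r+1,-r:r+1]; return cu+(W*x).sum()/W.sum(), cv+(W*y).sum()/W.sum()
def ang(im,pu,pv,zs=.066):
    bg=np.median(im.mean(2)[200:222,250:275]); h=cent(im,262,210,5,bg); p=cent(im,pu,pv,5,bg)
    H=at("top",*h,.053)[:2]*1000; P=at("top",*p,zs)[:2]*1000; d=P-H
    print("hub",H.round(1),"post",P.round(1),"r",np.hypot(*d).round(1),"ang",np.degrees(np.arctan2(d[1],d[0])).round(1))
for z in(.066,.07,.079): ang(old,269,198,z); ang(new,268,222,z)
print([im.mean(2)[195:202,266:273].min() for im in(old,)])
E
python3 -c "
import cv2,numpy as np
a=cv2.imread('pics/topend.png')[185:240,235:290];b=cv2.imread('pics/top0.png')[185:240,235:290]
z=lambda i:cv2.resize(i,(400,400),interpolation=cv2.INTER_CUBIC)
cv2.imwrite('pics/cmp.png',np.hstack([z(b),z(a)]))"
```

```text
hub [548.7 149.1] post [580.4 128. ] r 38.1 ang -33.7
hub [548.6 149.1] post [514.4 130. ] r 39.2 ang -150.9
hub [548.7 149.1] post [579.9 127.6] r 38.0 ang -34.6
hub [548.6 149.1] post [514.1 129.6] r 39.6 ang -150.5
hub [548.7 149.1] post [578.9 126.7] r 37.6 ang -36.6
hub [548.6 149.1] post [513.6 128.6] r 40.5 ang -149.7
[np.float64(10.333333333333334)]
```

View pics/cmp.png

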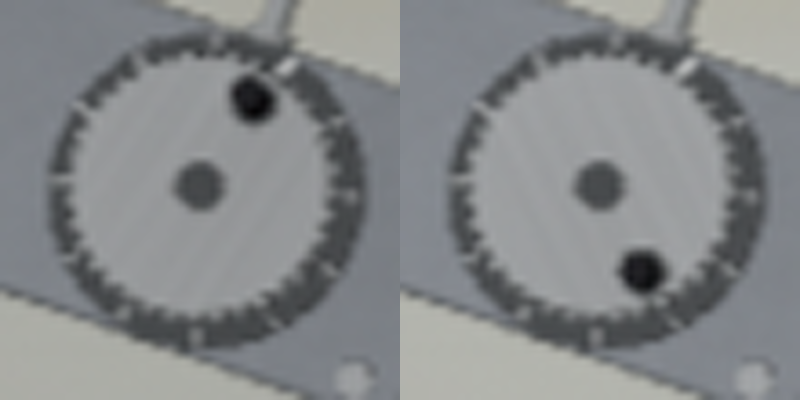

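The two centroid readings differ by 116–117°, but both radii come out too large (38–40 instead of 36 mm). That points to a sideways bias of about 2 mm. As an independent check I'll register the rotation of the dial's face texture.

Run:
```python
from h import *
new=cv2.imread("pics/topend.png");old=cv2.imread("pics/top0.png")
C=np.array([548.6,149.1])
def rect(im,rot,c=C):
    n=181; s=.5; y,x=np.mgrid[-90:91,-90:91]*s  # x: world x, y: world y
    a=np.radians(rot); X=c[0]+np.cos(a)*x-np.sin(a)*y; Y=c[1]+np.sin(a)*x+np.cos(a)*y
    i=camera_info("top"); K=np.array(i["mtx"]);R=np.array(i["R"]);t=np.array(i["t"])
    P=np.stack([X,Y,np.full_like(X,49)],-1)/1000@R.T+t; p=P@K.T; u=(p[...,0]/p[...,2]).astype(np.float32);v=(p[...,1]/p[...,2]).astype(np.float32)
    return cv2.remap(im.astype(np.float32).mean(2),u,v,cv2.INTER_CUBIC)
y,x=np.mgrid[-90:91,-90:91]*.5; r=np.hypot(x,y)
face=(r>13)&(r<40)
o=rect(old,0); res=[]
def hp(g,m):
    return g-cv2.GaussianBlur(g,(0,0),12)
for rot in np.arange(0,-180,-1.):
    n_=rect(new,rot)
    m=face&(o>110)&(n_>110)
    m=cv2.erode(m.astype(np.uint8),np.ones((9,9)))>0
    a,b=hp(o,0)[m],hp(n_,0)[m]; res.append((np.corrcoef(a,b)[0,1],rot))
    if rot%10==0: pass
res.sort(reverse=True); print([(round(c,2),r) for c,r in res[:10]])
# whole-dial incl. post darkness, excluding ring
res=[]
m=(r>20)&(r<40)
for rot in np.arange(-90,-150,-1.):
    n_=rect(new,rot); res.append((np.corrcoef(o[m],n_[m])[0,1],rot))
res.sort(reverse=True); print([(round(c,2),r) for c,r in res[:6]])
```

```text
[(np.float64(0.95), np.float64(-122.0)), (np.float64(0.94), np.float64(-123.0)), (np.float64(0.94), np.float64(-121.0)), (np.float64(0.93), np.float64(-124.0)), (np.float64(0.92), np.float64(-120.0)), (np.float64(0.91), np.float64(-125.0)), (np.float64(0.89), np.float64(-119.0)), (np.float64(0.88), np.float64(-126.0)), (np.float64(0.86), np.float64(-118.0)), (np.float64(0.84), np.float64(-127.0))]
[(np.float64(0.96), np.float64(-123.0)), (np.float64(0.96), np.float64(-122.0)), (np.float64(0.95), np.float64(-124.0)), (np.float64(0.95), np.float64(-121.0)), (np.float64(0.94), np.float64(-125.0)), (np.float64(0.94), np.float64(-120.0))]
```

The face texture has turned 122° ± 2, so the dial is in the fourth stop (120°). The pin is down and the arm is clear, so I'm handing in.

```bash
python3 -c "
from workcell import *
print(hand_in())"
```

```text
the job is handed in; nothing more can be done
None
```

I turned the dial clockwise by exactly four clicks with the shut fingertips, then pressed the lock pin all the way down. I handed the job in after about 18 s of the 58 s allowed.

- **Clicks:** I pushed one click at a time, without gripping the post, and stopped as soon as the dial snapped. The scene camera showed the post ahead of the finger, in the right stop, after each click. The highest force I read on the post was about 5 N; I only took readings at the end of each move.
- **Dial at the end:** matching the dial's face texture between the first and last pictures gave a turn of 122° ± 2, against the 120° wanted. Post positions picked by hand and by centroid disagreed a little, at 112–117°. Their radii mostly came out too large, so I put that down to a sideways bias of about 2 mm. All the readings are nearest the fourth stop.
- **Lock pin:** the finger stopped at 50.0 mm above the table and the force climbed to 11 N. I pressed slightly more before lifting, and the last picture shows the cap down.
- **Surroundings:** the loose things near the block look unmoved in the last close-up pictures. The arm ended well clear, touching nothing.

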